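Open the air slide and start the fume extractor

ROBOT

A 6-joint arm with a two-finger parallel gripper is mounted at the origin on the work surface. World frame = base frame: x ahead of the robot, y to its left, z up, the work surface at z = 0. Lengths are in m, angles in degrees, forces in N, time in s.
With the tool pointing down it reaches from about 0.275 to 0.875 m from the base axis. Payload 12.5 kg.
Tool frame: the origin (TCP) lies midway between the tips of the shut fingers; the grasp point (between the pads) lies 19 mm behind it; x points along the fingers, y is the direction in which the jaws open and shut, and the axes are right-handed (so a half turn about x gives the same grasp; the last joint's range is limited). The gripper opens to 85 mm and grips with 20 to 120 N. Pads are 22 mm wide; open, the fingers measure 114 mm over their backs; the gripper's body (76 mm by 85 mm) begins 54 mm behind the grasp point. The pads swing forward as they close: fully open they stand 13 mm farther back than shut.
Start: joints at [-69.42, 20.094, 94.641, -0, 65.266, -4.847], TCP at [0.236, -0.497, 0.231] pointing down, gripper open.
Joint ranges: [-157.81, 157.81], [-45, 120.19], [0.68, 151.7], [-89.99, 269.99], [4.06, 180], [-164.3, 164.3]. Speed limits (degrees/s): [127.2, 127.2, 159.86, 180, 180, 180].

INTERFACE

Orientations are given as a 3x3 rotation matrix whose columns are the frame's x, y, z axes.
In Python, from plant import ctrl gives the robot as it stands. The module is installed in compiled form; this text tells all that it offers. Calls block until the motion is done:
- ctrl.movep(position, orientation): joint-space move of the TCP to a pose.
- ctrl.line_to(position, ori=None, max_speed=0.15, stop_force=None): straight line of the TCP; ori=None keeps the orientation; max_speed is the mean speed in m/s. With stop_force (N) it stops when the force on the tool has changed by that much, and returns True; else False.
- ctrl.movej(angles): joint-space move.
- ctrl.gripper_to(opening): opening from 0.0 (shut) to 1.0 (fully open); the grip force is fixed at half the most; returns when the fingers have stopped.
- ctrl.pause(seconds).
- ctrl.inverse_kinematics(position, orientation): joint angles nearest the present ones, or None.
- ctrl.state(): the state.
- ctrl.snapshot(name): name is "scene" or "side" or "wrist"; returns the picture (400x640x3 uint8, red, green, blue); there is no depth.
- ctrl.camera_params(name): a dict with "K" (3x3 intrinsics, pixels), "R" (3x3) and "t" (3): a world point X has camera coordinates R X + t. Camera axes: x right, y down, z forward; pixel columns grow to the right and rows downward; lengths in m; the calibration is good to about 2 mm. A picture is of the moment at which its call begins: read the wrist's pose just before it. camera_params takes no time and is no camera call; for the wrist camera it gives the pose at the moment of the call.
A pose or a line that the arm cannot do raises ctrl.PlanningError and nothing moves.
- ctrl.finish_job(): hands the job in, once; it reports no verdict.
The state is a dict: "clock": time; "q": joint angles; "joint_vel": joint speeds; "effort": joint torques, N m; "eef_pos": TCP position; "tool_rot": TCP orientation; "wrist_force": force on the tool from outside, world axes, zero at the start; "ft_torque": the same for the moment, N m; "grip_width": opening from 0.0 (shut) to 1.0 (fully open).
Only numpy, scipy, OpenCV 4.12 (cv2) and the standard library are available. Lean on these libraries where they do the work, as an engineer would, in place of code of your own. Each camera call takes 0.05 s, during which the arm holds its last target. There are 200 camera calls.

TASK

Get the fume extractor ready for soldering: on its grey console, push the black air slide with your fingertips towards the robot's left, as far as it goes, then press the long bar-shaped start key lightly with a fingertip and let it come back up. Do not press the other keys, and leave the ring cone, the tin and everything else on the bench where they stand.

Things in the scene. Friction and masses are not known exactly. Their poses are not given: they have to be found in the camera images.
- console: the fume extractor's control console, a fixed grey box 180 (x) x 330 (y) x 45 mm tall on the bench; origin at the centre of its underside, z up, its flat top (deck) 45 mm above that. Its near edge (-x of its own frame) faces the robot. The four keys stand in a row along its y on the near half (at x = -45 mm, y = -105, -35, 35 and 105 mm, in an order that varies); the air slide is on the far half (x = +45 mm)
- fader (a joint): travel of the air slide along the console's own +y (to the robot's left), in m: 0 at its right end stop, 0.060 at its left end stop (fully open). About 1.5 N of friction, stays where it is left
- fader_top (a point): centre of the top face of the air slide's black upright block, 22 mm (console x) x 16 mm (console y) and standing from 4 to 34 mm above the deck; this point is 34 mm above the deck and moves with it (console y = 20 mm + travel). The deck is empty for at least 70 mm on its right side
- bar_base: the start key: the only long bar-shaped key (cap 46 mm along the console's x, 18 mm along its y, white like the others) with its fixed black surround, 54 x 26 x 6 mm. Origin on the deck under the key's centre, axes parallel to the console's
- bar_top (a point): centre of the start key's top face, 20 mm above the deck when up; moves down with the key
- bar_key (a joint): how far the start key is pressed, in m: 0 up, 0.010 at its stop; a spring pushes it back (0.7 N at the top, 4.2 N at the stop). It works from 0.005 on; a push above 20 N would damage it
- square_key (a joint): how far the square key, 28 x 28 mm cap is pressed, in m: 0 up, 0.010 at its stop, same soft spring as the start key. Not to be pressed
- square_top (a point): centre of the top face of the square key, 28 x 28 mm cap, 20 mm above the deck, in the same row as the start key
- large_key (a joint): how far the large round key, 34 mm diameter cap is pressed, in m: 0 up, 0.010 at its stop, same soft spring as the start key. Not to be pressed
- large_top (a point): centre of the top face of the large round key, 34 mm diameter cap, 20 mm above the deck, in the same row as the start key
- small_key (a joint): how far the small round key, 18 mm diameter cap is pressed, in m: 0 up, 0.010 at its stop, same soft spring as the start key. Not to be pressed
- small_top (a point): centre of the top face of the small round key, 18 mm diameter cap, 20 mm above the deck, in the same row as the start key
- ring_cone: small plain wooden ring cone, 26 mm wide at its foot, 46 mm tall, left standing on the console's deck at its far right corner; bystander. Origin at the centre of its underside
- tin: small flat aluminium tin, 30 mm diameter, 18 mm tall, on the console's deck beside the ring cone; bystander. Origin at the centre of its underside
- dropper: amber dropper bottle, 34 mm diameter, 75 mm tall, on the bench to the right of the console; bystander. Origin at the centre of its underside
- spray: clear bottle with a white cap, 52 mm diameter, 150 mm tall, on the bench to the right; bystander. Origin at the centre of its underside
- dish: white ceramic dish, 72 mm diameter, 18 mm tall, on the bench to the robot's left, behind the clip; bystander. Origin at the centre of its underside
- clip: dark steel binder clip, about 50 x 20 x 18 mm, on the bench near the console's near left corner; bystander. Origin at the centre of its underside
- charcoal: black charcoal soldering block, 90 x 55 x 25 mm, on the bench beyond the console; bystander. Origin at the centre of its underside

How it is judged (in metres and radians):
On the way, in this order (a step that is already met when the one before it is completed fails the run):
1. the air slide is pushed fully to the left (value of joint fader above 0.055 m), for 0.1 s.
2. the start key is pressed with the fingers (value of joint bar_key above 0.005 m and value of joint fader above 0.055 m and contact force between the fingers and bar_base above 0.5 N), for 0.05 s.
At the end, for the whole second after the job is handed in: The air slide is within 5 mm of its left stop, the start key has been pressed by at least 5 mm after that and is up again (within 1 mm), the other keys are up, and every bystander is within 10 mm of where it stood (value of joint fader above 0.055 m and value of joint each of bar_key, square_key, large_key, small_key below 0.001 m and distance of each of ring_cone, tin, dropper, spray, dish, clip, charcoal from where it was at the start of the episode below 0.01 m); the robot touches nothing.
It fails at once if another key is pressed (more than 3 mm) (value of joint any of square_key, large_key, small_key above 0.003 m).
It fails at once if the start key is pressed before the air slide is open (value of joint bar_key above 0.003 m and value of joint fader below 0.05 m).
It fails at once if the start key is pushed with more than 20 N (contact force between any of the fingers, the arm and bar_base above 20 N).
It fails at once if a bystander is moved, lifted or knocked over (more than 10 mm) (distance of any of ring_cone, tin, dropper, spray, dish, clip, charcoal from where it was at the start of the episode above 0.01 m).
It also fails if it takes over 35 s, if anything falls off the work surface, if the arm or the gripper's body presses on something with over 40 N, if the wrist force passes 120 N, or if a joint passes its speed limit or range.

## Working session

There is one attempt and no reset: what is moved stays moved. The work goes in short steps, each a Python script; the robot and the scene stay as the last script left them, time stands still between calls to the robot, and variables do not carry over. Pictures are saved under pics/ and viewed, about 8 in all and at most 12, crops included, and the job is handed in when it is done.

```bash
mkdir -p pics; python3 - <<'E'
from plant import ctrl
import cv2
for n in("scene","side"):
    cv2.imwrite(f"pics/{n}0.png",ctrl.snapshot(n)[:,:,::-1])
    p=ctrl.camera_params(n);print(n,p["K"].tolist(),(-p["R"].T@p["t"]).round(3),p["R"].round(3).tolist())
E
```

```text
scene [[400.35920401101254, 0.0, 320.3197103892285], [0.0, 400.35920401101254, 204.446883067049], [0.0, 0.0, 1.0]] [ 1.113 -0.341  1.176] [[0.503, 0.864, -0.014], [0.745, -0.441, -0.5], [-0.438, 0.241, -0.866]]
side [[442.73998877897907, 0.0, 327.0213895514477], [0.0, 442.73998877897907, 200.56438109751406], [0.0, 0.0, 1.0]] [0.286 0.91  0.684] [[-0.962, -0.272, -0.02], [-0.13, 0.523, -0.842], [0.239, -0.808, -0.539]]
```

View pics/scene0.png

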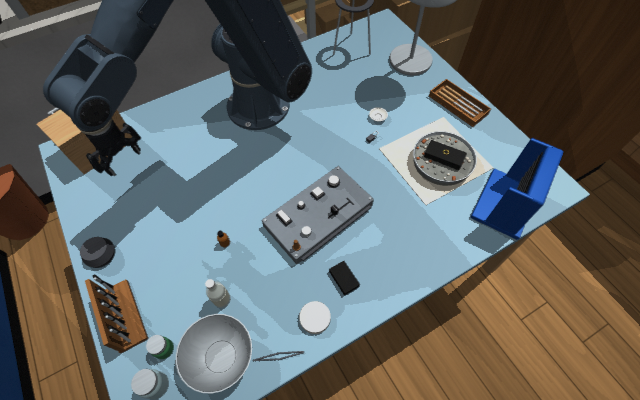

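View pics/side0.png

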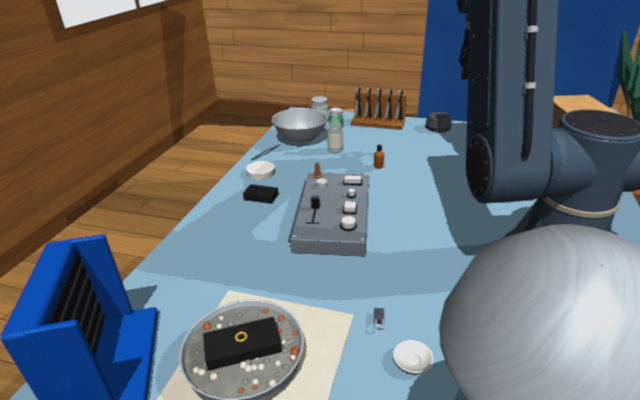

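The scene view shows the console's deck with corners near (262,220), (338,167), (373,200) and (296,260). The bar key is at its right end (284,217), and the fader is near (334,211). I'll get a coarse pose from these, then look with the wrist camera.

```bash
cat > h.py <<'E'
from plant import ctrl
import numpy as np, cv2
def ray(p,uv,z):
    c=-p["R"].T@p["t"]; d=p["R"].T@np.linalg.inv(p["K"])@[*uv,1.0]
    return c+d*(z-c[2])/d[2]
def proj(p,X):
    x=p["K"]@(p["R"]@np.asarray(X)+p["t"]); return x[:2]/x[2]
def down(yaw):  # jaw axis (tool y) at yaw from world x
    c,s=np.cos(yaw),np.sin(yaw); x=np.array([0,0,-1.]); y=np.array([c,s,0]); return np.column_stack([x,y,np.cross(x,y)])
E
python3 - <<'E'
from h import *
p=ctrl.camera_params("scene")
for uv in[(262,220),(338,167),(373,200),(296,260)]: print(ray(p,uv,.045).round(3))
for uv in[(284,217),(301,205),(317,193),(334,181)]: print(ray(p,uv,.065).round(3))
print(ctrl.state()["tool_rot"].round(3).tolist())
w=ctrl.camera_params("wrist");R=ctrl.state()["tool_rot"]
print("cam in tool",(R.T@(-w["R"].T@w["t"]-ctrl.state()["eef_pos"])).round(3),(R.T@w["R"].T).round(2).tolist())
E
```

```text
[ 0.495 -0.215  0.045]
[0.443 0.101 0.045]
[0.614 0.131 0.045]
[ 0.671 -0.187  0.045]
[ 0.532 -0.153  0.065]
[ 0.521 -0.086  0.065]
[ 0.508 -0.019  0.065]
[0.496 0.053 0.065]
[[-0.0, 0.429, -0.903], [0.001, -0.903, -0.429], [-1.0, -0.001, -0.0]]
cam in tool [-0.143  0.    -0.081] [[0.0, -0.31, 0.95], [1.0, 0.0, -0.0], [-0.0, 0.95, 0.31]]
```

```bash
python3 - <<'E'
from h import *
s=ctrl.state()
ctrl.gripper_to(0.0)
e=s["eef_pos"]; ctrl.line_to([e[0],e[1],.34],max_speed=.2)
a=np.radians(99.7); 
for y in(a,a-np.pi): print(ctrl.inverse_kinematics([.53,-.04,.34],down(y)))
R=down(a-np.pi) # camera on far side
zt=R[:,2]
pos=np.array([.556,-.042,.30])+0*zt
ctrl.movep(pos,R)
p=ctrl.camera_params("wrist"); im=ctrl.snapshot("wrist")
np.savez("w0.npz",K=p["K"],R=p["R"],t=p["t"]); cv2.imwrite("pics/w0.png",im[:,:,::-1])
print(ctrl.state()["clock"],ctrl.state()["eef_pos"],ctrl.state()["grip_width"])
E
```

```text
[-9.33508228e+00  1.29315817e+01  8.87829246e+01 -2.54444375e-14
  7.82854938e+01 -1.09035082e+02]
[-9.33508228e+00  1.29315817e+01  8.87829246e+01 -2.54444375e-14
  7.82854938e+01  7.09649177e+01]
3.6167 [ 0.5559519  -0.04276746  0.30003933] -0.003149120067323989
```

View pics/w0.png

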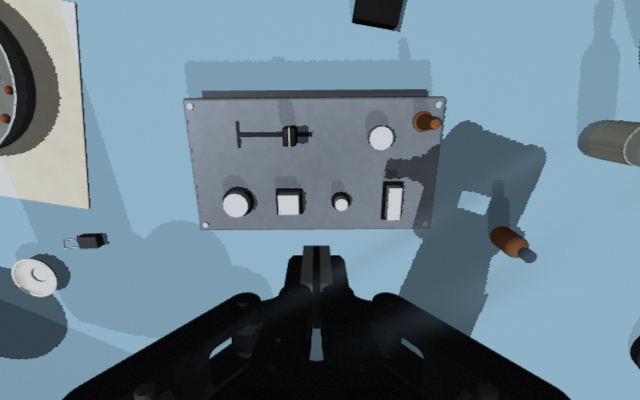

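The wrist view shows the key row as large (237,202), square (289,202), small (341,201) and bar (393,201). The fader is at (290,135) with its left stop near x≈238. The tin is at (381,138) and the cone at (428,121). Next I'll measure the key caps and the fader's white-lined top.

```bash
python3 - <<'E'
from h import *
p=dict(np.load("w0.npz")); im=cv2.imread("pics/w0.png"); g=im.min(2)
roi=np.zeros_like(g); roi[180:228,205:425]=1
n,l,st,c=cv2.connectedComponentsWithStats(((g>170)&(roi>0)).astype(np.uint8))
K=[]
for i in range(1,n):
    if st[i,4]>60: X=ray(p,c[i],.065); K.append(X); print(c[i].round(1),st[i],X.round(4))
K=np.array(sorted(K,key=lambda v:v[1])); 
f=np.polyfit([-.105,-.035,.035,.105],K[:,:2],1); print(f); 
yaw=np.arctan2(-f[0,0],f[0,1]); ex=np.array([np.cos(yaw),np.sin(yaw)]); ey=np.array([-ex[1],ex[0]])
O=f[1]+.045*ex; print("yaw",np.degrees(yaw),"O",O, "fit err mm",1e3*(K[:,:2]-np.outer([-.105,-.035,.035,.105],f[0])-f[1]))
np.savez("con.npz",O=O,ex=ex,ey=ey,yaw=yaw,bar=K[0])
for t in(0,.06): 
    q=O+.045*ex+(.02+t)*ey; print("fader top px",t,proj(p,[*q,.079]))
big=cv2.resize(im[90:240,180:450],None,fx=2.9,fy=2.9,interpolation=cv2.INTER_CUBIC); cv2.imwrite("pics/w0c.png",big)
E
```

```text
[394.1 203.7] [387 188  15  32 375] [ 0.5262 -0.1521  0.065 ]
[234.8 205.2] [223 194  24  23 435] [0.4887 0.0544 0.065 ]
[287.8 204.9] [278 196  20  19 367] [ 0.5009 -0.0144  0.065 ]
[341.  204.5] [336 199  11  12 105] [ 0.5133 -0.0835  0.065 ]
[[-0.17853145  0.98376982]
 [ 0.50726655 -0.04889519]]
yaw 10.285914446702392 O [ 0.55154335 -0.04085998] fit err mm [[ 0.20066891  0.07999304]
 [-0.24491023 -0.139365  ]
 [-0.11218626  0.03875087]
 [ 0.15642759  0.02062109]]
fader top px 0 [296.55387315 136.56414843]
fader top px 0.06 [245.80867827 137.06159288]
```

View pics/w0c.png

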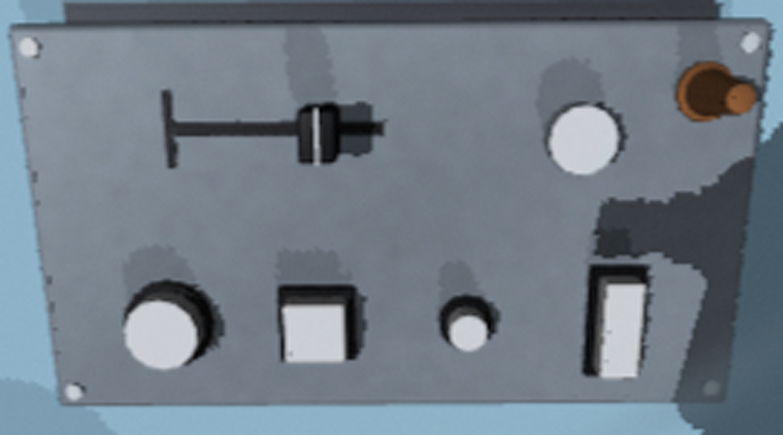

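The fit is good to under 0.3 mm, and the slide is at about 8 mm of travel. The deck is clear to its right, with the tin roughly 100 mm away. I'll push now with shut fingertips.

```bash
python3 - <<'E'
from h import *
d=np.load("con.npz"); O,ex,ey,yaw=d["O"],d["ex"],d["ey"],float(d["yaw"])
P=lambda x,y,z:[*(O+x*ex+y*ey),.045+z]
R=down(yaw-np.pi/2)
ctrl.movep(P(.045,-.016,.10),R)
print(ctrl.line_to(P(.045,-.016,.014),max_speed=.1,stop_force=8), ctrl.state()["wrist_force"].round(2))
print("push",ctrl.line_to(P(.045,.085,.014),max_speed=.03,stop_force=6))
s=ctrl.state(); print((s["eef_pos"][:2]-O)@ey,s["wrist_force"].round(2),s["clock"])
ctrl.pause(.1)
v=P(.045,(s["eef_pos"][:2]-O)@ey-.012,.014); ctrl.line_to(v,max_speed=.08)
v[2]=.17; ctrl.line_to(v)
ctrl.movep(P(-.045,-.105,.10),R)
im=ctrl.snapshot("scene"); p=ctrl.camera_params("scene")
print("expected top px",[proj(p,P(.045,.02+t,.034)).round(1) for t in(0,.06)],ctrl.state()["clock"])
cv2.imwrite("pics/s1.png",cv2.resize(im[160:270,250:390],None,fx=5,fy=5,interpolation=cv2.INTER_CUBIC)[:,:,::-1])
E
```

```text
False [-0.14  0.55 -0.07]
push True
0.05792604319917845 [ 0.3  -4.43  1.76] 7.5333
expected top px [array([331.9, 209.4]), array([346.1, 198.7])] 9.6167
```

View pics/s1.png

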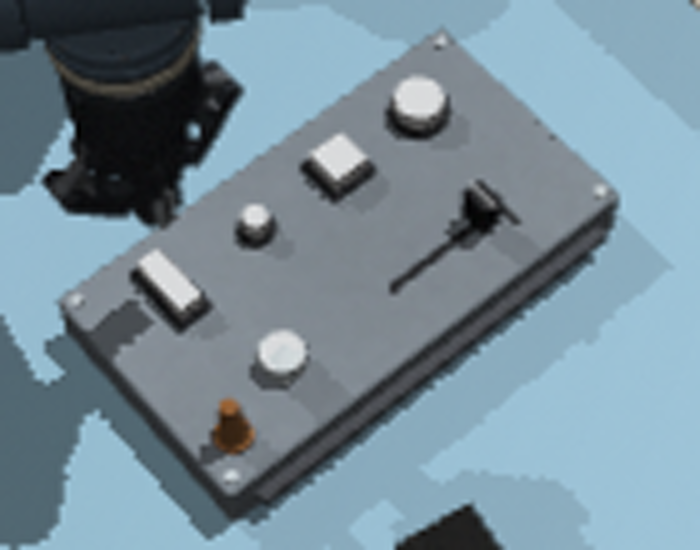

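The slide's top shows at about (347,200), where I expect the full-left stop (346,199). The 6 N force stop also came at TCP y = 58 mm, which fits the end stop. Now I'll press the start key.

```bash
python3 - <<'E'
from h import *
d=np.load("con.npz"); O,ex,ey,yaw=d["O"],d["ex"],d["ey"],float(d["yaw"])
P=lambda x,y,z:[*(O+x*ex+y*ey),.045+z]
ctrl.line_to(P(-.045,-.105,.030),max_speed=.08,stop_force=8)
f0=ctrl.state()["wrist_force"]
for z in(.022,.017,.0145,.0125):
    r=ctrl.line_to(P(-.045,-.105,z),max_speed=.02,stop_force=8); s=ctrl.state()
    print(z,r,s["eef_pos"][2]-.045,(s["wrist_force"]-f0).round(2))
    if r:break
ctrl.pause(.25); print((ctrl.state()["wrist_force"]-f0).round(2))
ctrl.line_to(P(-.045,-.105,.06),max_speed=.05); ctrl.line_to(P(-.045,-.105,.2))
ctrl.movep([.556,-.042,.30],down(yaw-np.pi/2))
im=ctrl.snapshot("wrist"); cv2.imwrite("pics/w1.png",im[:,:,::-1]); print(ctrl.state()["clock"])
E
```

```text
0.022 False 0.0219386490509038 [0.7  0.   0.24]
0.017 False 0.017026516972923775 [-0.   -0.4   1.69]
0.0145 False 0.014524356618177942 [ 1.43 -0.97  2.29]
0.0125 False 0.012505014917489343 [ 1.22 -1.    3.38]
[ 2.02 -0.54  3.14]
15.175
```

View pics/w1.png

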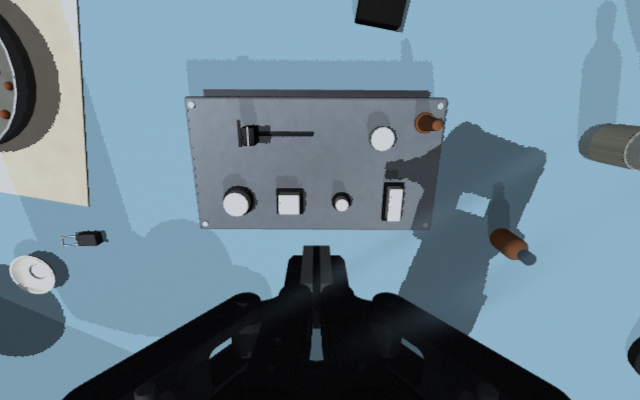

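The force profile matches the key's spring: 3.1–3.4 N at 7.5 mm, where I expected about 3.3 N. In the wrist view the slide is at its left end (about 247,135), the keys are up and the tin and cone haven't moved. I'll hand the job in.

```bash
python3 -c "
from plant import ctrl
ctrl.finish_job()"
```

```text
the job is handed in; nothing more can be done
```

I pushed the air slide to its left stop with shut fingertips, pressed the start key about 7.5 mm, and let it come back up. I handed the job in about 15 s into the 35 s limit; no verdict is reported.

- **Air slide:** the push stopped at the 6 N force limit where I expected the end stop. In the scene picture afterwards, the slide's top was within about 2 pixels of the predicted full-left position.
- **Start key:** the force rose smoothly to about 3.1–3.4 N, which matches the key's spring at that depth and is well below the 20 N limit.
- **Everything else:** the last wrist picture shows all four keys up and the slide at its left end. The ring cone, tin and other items in that view look unmoved, judged by eye and not measured. The gripper was clear of everything.

No check failed or disagreed.

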